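Call the operator and point out the uncapped reagent bottle

ROBOT

A 6-joint arm with a two-finger parallel gripper is mounted at the origin on the work surface. World frame = base frame: x ahead of the robot, y to its left, z up, the work surface at z = 0. Lengths are in m, angles in rad, forces in N, time in s.
With the tool pointing down it reaches from about 0.325 to 0.85 m from the base axis. Payload 4.4 kg.
Tool frame: the origin (TCP) lies midway between the tips of the shut fingers; the grasp point (between the pads) lies 19 mm behind it (grasp_offset is the distance from the TCP to the grasp point, in m); y points along the fingers, z is the direction in which the jaws open and shut, and the axes are right-handed (so a half turn about y gives the same grasp; the last joint's range is limited). The gripper opens to 94 mm and grips with 3 to 60 N. Pads are 16 mm wide; open, the fingers measure 119 mm over their backs; the gripper's body (75 mm by 177 mm) begins 78 mm behind the grasp point.
Start: joints at [-1.369, 0.207, 1.542, -0, 1.393, -0.15], TCP at [0.198, -0.54, 0.205] pointing down, gripper open.
Joint ranges: [-2.73, 2.73], [-0.86, 2.22], [0.23, 2.46], [-1.11, 4.25], [0.08, 2.63], [-2.82, 2.82]. Speed limits (rad/s): [2.79, 2.79, 3.14, 3.14, 3.14, 3.14].

INTERFACE

Orientations are given as a 3x3 rotation matrix whose columns are the frame's x, y, z axes.
In Python, from rig import get_obs, grab_frame, camera_model, job_done, grasp_offset gives the robot as it stands. The module is installed in compiled form; this text tells all that it offers.
- The arm moves only by the tool jog_arm, never from a script. Its arguments are lists of equal length, an entry for each row: "offset": the shift along the tool's x, y, z in m, a list of three; "spin": the turn about the tool's y in units of 6 degrees (1.0 is 6 degrees). In form: {"offset": [[x, y, z], ...], "spin": [spin, ...]}. A call has 1 to 12 rows; each row shifts and turns the commanded pose from where the row before left it, along the tool's axes as they then stand; what a row does not reach is not made up. A row lasts 1/12 s, in which the tool goes at most 41.7 mm and 7.16 degrees, less where a joint would pass 70% of its speed; a pose out of reach is approached as far as the arm can. A call with a gripper value outside its range is refused whole. "gripper" is the closure, from -1 (fully open) to 1 (shut), so that 0 is half open, set as the call begins (left out, the last holds). The fingers move at their own pace and stop on an object; the grip force is fixed at half the most. Time passes only in rows, so rows that do not move let the fingers close. It gives the time, the measured TCP pose, the force and the opening at its end, in the units of the state.
- get_obs(): the state, without advancing time (a new reading comes with each control period).
- grab_frame(name): name is "side" or "top"; returns the picture (384x512x3 uint8, blue, green, red); there is no depth.
- camera_model(name): a dict with "fx", "fy", "cx", "cy" (pixels), "world_from_camera" (4x4, takes a point from camera to world coordinates). Camera axes: x right, y down, z forward; pixel columns grow to the right and rows downward; lengths in m; the calibration is good to about 2 mm. A picture is of the moment at which its call begins. camera_model takes no time and is no camera call.
- job_done(): hands the job in, once; it reports no verdict.
The state is a dict: "time": time; "joint_pos": joint angles; "qvel": joint speeds; "joint_torque": joint torques, N m; "ee_pos": TCP position; "tcp_rot": TCP orientation; "contact_force": force on the tool from outside, world axes, zero at the start; "moment": the same for the moment, N m; "finger_gap": opening from 0.0 (shut) to 1.0 (fully open).
Only numpy, scipy, OpenCV 4.12 (cv2) and the standard library are available. Lean on these libraries where they do the work, as an engineer would, in place of code of your own. Each camera call takes 0.05 s, during which the arm holds its last target. There are 200 camera calls.

TASK

One reagent bottle in the carousel has lost its screw cap, so show the operator: press the call button, then point at the loose cap lying on the bench for at least two seconds, then point at the bottle it is missing from and finish your program while still pointing there. To point, hold the fingertips centred directly above the thing, a finger's breadth or two over it. Never touch, move or lift the cap, the bottles, the carousel or the things standing beside it, and do not bring the fingertips down over any of the other bottles.

Things in the scene. Friction and masses are not known exactly. Their poses are not given: they have to be found in the camera images.
- call (a joint): travel of the call button, m: 0 up, 0.006 fully pressed; a spring brings it back up. It goes straight down, takes about 5 N at the bottom, and counts as pressed beyond 0.004
- call_top (a point): middle of the top of the call button: a round white button 36 mm across standing up from a round grey housing 52 mm across and 12 mm high that is fixed to the bench; its top is 22 mm above the bench when up; the only button there
- carousel: white round reagent carousel, fixed to the bench (it does not turn in this job), 280 mm across, rim 30 mm high; origin at the middle of its underside. Six bottles stand in 12 mm high black collars on a circle of 90 mm radius, 60 degrees apart, on a floor 10 mm above the bench. The hub in the middle has a steel wire handle that rises to 61 mm above the bench
- open_bottle: the amber bottle WITHOUT a cap: round, 40 mm across, 80 mm tall to its bare 27 mm wide neck, whose 21 mm mouth shows as a black hole seen from above; loose in its collar; origin at the middle of its underside, z up
- open_bottle_top (a point): middle of the mouth of the bottle without a cap, 80 mm above its underside (90 mm above the bench)
- cap: the missing screw cap, lying mouth down on the bench beside the carousel: dark brown ribbed disc, 33 mm across, 16 mm high, loose and light; origin at the middle of its underside, z up
- cap_top (a point): middle of the top of the loose cap, 16 mm above the bench
- beaker: bystander: glass beaker, 60 mm across, 70 mm tall, loose on the bench; origin at the middle of its underside
- tip_box: bystander: low grey box with a clear lid, 76 x 56 mm, 46 mm tall, loose on the bench; origin at the middle of its underside
- capped_1: one of the five amber bottles that have their dark brown cap on: 40 mm across, 86 mm tall with its 33 mm wide cap, loose in its collar; origin at the middle of its underside
- capped_1_top (a point): middle of the top of that bottle's cap, 96 mm above the bench
- capped_2: one of the five amber bottles that have their dark brown cap on: 40 mm across, 86 mm tall with its 33 mm wide cap, loose in its collar; origin at the middle of its underside
- capped_2_top (a point): middle of the top of that bottle's cap, 96 mm above the bench
- capped_3: one of the five amber bottles that have their dark brown cap on: 40 mm across, 86 mm tall with its 33 mm wide cap, loose in its collar; origin at the middle of its underside
- capped_3_top (a point): middle of the top of that bottle's cap, 96 mm above the bench
- capped_4: one of the five amber bottles that have their dark brown cap on: 40 mm across, 86 mm tall with its 33 mm wide cap, loose in its collar; origin at the middle of its underside
- capped_4_top (a point): middle of the top of that bottle's cap, 96 mm above the bench
- capped_5: one of the five amber bottles that have their dark brown cap on: 40 mm across, 86 mm tall with its 33 mm wide cap, loose in its collar; origin at the middle of its underside
- capped_5_top (a point): middle of the top of that bottle's cap, 96 mm above the bench
Things that resemble listed ones, but are neither listed nor needed, are in the scene too. Leave any red look-alike of the capped_4 alone. Leave any blue look-alike of the capped_1 alone.

How it is judged:
By the outcome, as a careful person would: the job done as asked, in the order asked, and still so for the second after the job is handed in, with the robot touching nothing.
It also fails if it takes over 53 s, if anything falls off the work surface, if the arm or the gripper's body presses on something with over 40 N, if the wrist force passes 120 N, or if a joint passes its speed limit or range.

## Working session

There is one attempt and no reset: what is moved stays moved. The work goes in short steps, Python scripts to look and compute and a tool call to move; the robot and the scene stay as the last step left them, time stands still between calls to the robot, and variables do not carry over. Pictures are saved under pics/ and viewed, about 8 in all and at most 12, crops included, and the job is handed in when it is done.

Besides the shell and the picture viewer there is one more tool, called by a JSON object that holds its "fn" and its "kwargs". jog_arm: Moves the arm, as the interface text tells. Its arguments: {"type":"object","properties":{"offset":{"type":"array","items":{"type":"array","items":{"type":"number"}}},"spin":{"type":"array","items":{"type":"number"}},"gripper":{"type":"number"}},"required":["offset","spin"]}

```bash
mkdir -p pics
cat > h.py <<'E'
import numpy as np, cv2
from rig import get_obs, grab_frame, camera_model, job_done, grasp_offset
def ray(cam,u,v,z):
    m=camera_model(cam); T=np.array(m["world_from_camera"])
    d=T[:3,:3]@np.array([(u-m["cx"])/m["fx"],(v-m["cy"])/m["fy"],1]); o=T[:3,3]
    return o+d*(z-o[2])/d[2]
def proj(cam,p):
    m=camera_model(cam); T=np.linalg.inv(np.array(m["world_from_camera"])); q=T[:3,:3]@np.array(p)+T[:3,3]
    return m["fx"]*q[0]/q[2]+m["cx"], m["fy"]*q[1]/q[2]+m["cy"]
E
python3 - <<'E'
from h import *
for c in("top","side"):
    im=grab_frame(c); cv2.imwrite(f"pics/{c}0.png",im)
    m=camera_model(c); print(c,m["fx"],m["cx"],m["cy"],np.round(m["world_from_camera"],3).tolist())
o=get_obs(); print(o["time"],o["ee_pos"],np.round(o["tcp_rot"],3).tolist(),o["finger_gap"])
E
```

```text
top 480.5785945180022 252.35613705262622 190.6623370617606 [[0.022, -0.995, 0.093, 0.48], [-1.0, -0.021, 0.018, -0.015], [-0.016, -0.094, -0.995, 1.466], [0.0, 0.0, 0.0, 1.0]]
side 429.3778895780535 252.11933115525318 188.76681973649667 [[-0.994, -0.041, 0.098, 0.533], [-0.104, 0.547, -0.831, 0.883], [-0.02, -0.836, -0.548, 0.671], [0.0, 0.0, 0.0, 1.0]]
0.1 [ 0.19796939 -0.53906782  0.20440382] [[-0.939, -0.0, 0.345], [-0.345, 0.002, -0.939], [-0.0, -1.0, -0.002]] 0.9996146995401922
```

View pics/top0.png

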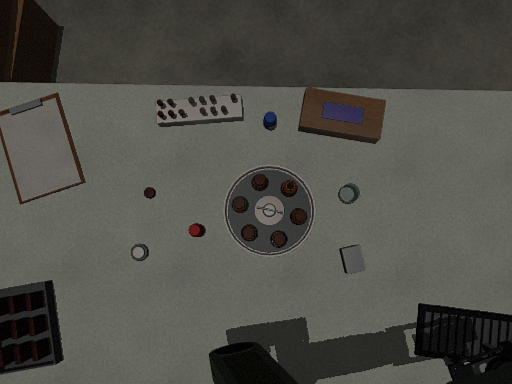

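View pics/side0.png

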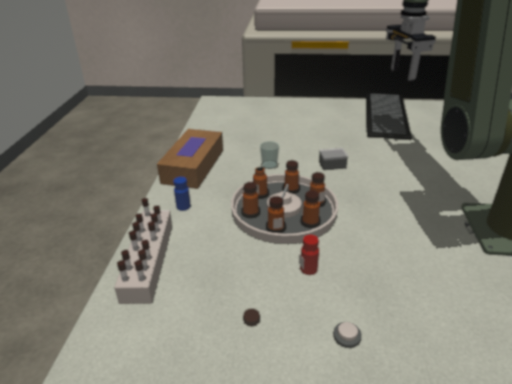

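The top view shows the button at about (139,252), the cap at (150,193), the red look-alike at (196,230), and the carousel centred at (269,210). The bottle at about (290,187) looks uncapped. The side view shows the cap at (251,317) and the button at (347,334). I'll zoom in and measure.

Run:
```python
from h import *
t=cv2.imread("pics/top0.png"); s=cv2.imread("pics/side0.png")
a=cv2.resize(t[160:260,220:320],(400,400),interpolation=3); b=cv2.resize(s[150:250,225:345],(480,400),interpolation=3)
cv2.imwrite("pics/z1.png",cv2.convertScaleAbs(cv2.resize(np.hstack([a,b]),(800,364)),alpha=1.8))
def blobs(im,mask,box,lo=20):
    x0,y0,x1,y1=box; m=np.zeros_like(mask); m[y0:y1,x0:x1]=mask[y0:y1,x0:x1]
    n,_,st,c=cv2.connectedComponentsWithStats(m)
    return [(c[i].round(1).tolist(),int(st[i,4]),st[i,:4].tolist()) for i in range(1,n) if st[i,4]>lo]
gt=cv2.cvtColor(t,6); gs=cv2.cvtColor(s,6)
for nm,cam,g,dark,box,z in(("cap","top",gt,1,(135,180,165,208),.012),("cap","side",gs,1,(235,300,270,335),.008),("btn","top",gt,0,(125,235,155,268),.022),("btn","side",gs,0,(325,312,370,350),.022)):
    x0,y0,x1,y1=box; sub=g[y0:y1,x0:x1]; print(nm,cam,sub.min(),np.median(sub),sub.max())
    mk=(g<(int(np.median(sub))+int(sub.min()))/2) if dark else (g>(np.median(sub)+sub.max())/2)
    for c,ar,bb in blobs(g,mk.astype(np.uint8),box): print(c,ar,bb,ray(cam,*c,z).round(4))
# carousel bottles
hub=ray("top",269,210,.03); print("hub",hub)
b=ray("top",290,187,.09); print("bottle",b, proj("side",b))
```

```text
cap top 0 101.0 110
[149.4, 192.5] 112 [144, 187, 12, 12] [0.6048 0.3253 0.012 ]
cap side 50 173.0 182
[251.1, 317.1] 243 [243, 309, 17, 17] [0.606  0.3286 0.008 ]
btn top 10 102.0 127
[137.8, 252.0] 90 [133, 247, 11, 11] [0.4244 0.3502 0.022 ]
btn side 65 174.0 182
[348.0, 333.3] 29 [343, 332, 10, 4] [0.4254 0.3615 0.022 ]
hub [ 0.55830732 -0.03987171  0.03      ]
bottle [ 0.62251295 -0.09791237  0.09      ] (np.float64(261.3224322510068), np.float64(168.53895993490661))
```

View pics/z1.png

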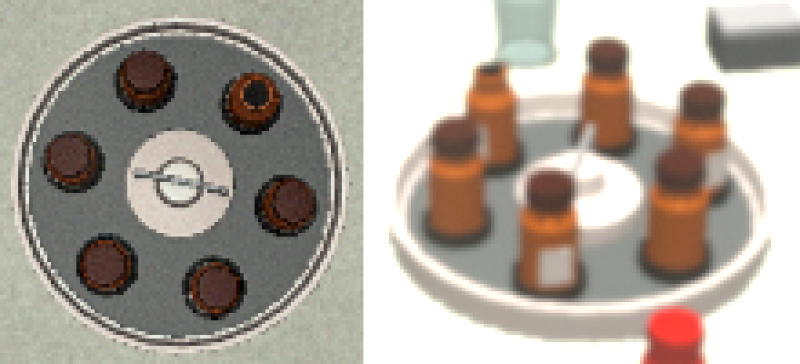

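Both crops confirm that the upper-right bottle in the top view has no cap: its mouth is at about (290,185), and it is the back-left one in the side view. I'm setting out high above the bench with the fingers closing.

{"fn": "jog_arm", "kwargs": {"offset": [[-0.027,-0.004,-0.0155],[-0.027,-0.004,-0.0155],[-0.027,-0.004,-0.0155],[-0.027,-0.004,-0.0155],[-0.027,-0.004,-0.0155],[-0.027,-0.004,-0.0155],[-0.027,-0.004,-0.0155],[-0.027,-0.004,-0.0155],[-0.027,-0.004,-0.0155],[-0.027,-0.004,-0.0155],[0,0,0],[0,0,0]], "spin": [0,0,0,0,0,0,0,0,0,0,0,0], "gripper": 1}}

```text
time: 1.1
ee_pos: [0.3987, -0.3001, 0.2453]
tcp_rot: [[-0.938, -0.0, 0.348], [-0.348, -0.0, -0.938], [0.0, -1.0, 0.0]]
contact_force: [-0.4, -1.0, 0.2]
finger_gap: 0.184
```

{"fn": "jog_arm", "kwargs": {"offset": [[-0.0114,0,-0.0274],[-0.0114,0,-0.0274],[-0.0114,0,-0.0274],[-0.0114,0,-0.0274],[-0.0114,0,-0.0274],[-0.0114,0,-0.0274],[-0.0114,0,-0.0274],[-0.0114,0,-0.0274],[-0.0114,0,-0.0274],[-0.0114,0,-0.0274],[-0.0114,0,-0.0274],[-0.0114,0,-0.0274]], "spin": [0,0,0,0,0,0,0,0,0,0,0,0]}}

```text
time: 2.1
ee_pos: [0.413, 0.0545, 0.245]
tcp_rot: [[-0.94, -0.001, 0.342], [-0.342, -0.001, -0.94], [0.001, -1.0, 0.0]]
contact_force: [1.6, 0.3, -0.3]
finger_gap: 0.004
```

{"fn": "jog_arm", "kwargs": {"offset": [[-0.0114,0,-0.0274],[-0.0114,0,-0.0274],[-0.0114,0,-0.0274],[-0.0114,0,-0.0274],[-0.0114,0,-0.0274],[-0.0114,0,-0.0274],[-0.0114,0,-0.0274],[-0.0114,0,-0.0274],[-0.0114,0,-0.0274],[-0.0114,0,-0.0274],[0,0,0],[0,0,0]], "spin": [0,0,0,0,0,0,0,0,0,0,0,0]}}

```text
time: 3.1
ee_pos: [0.4263, 0.3506, 0.2444]
tcp_rot: [[-0.939, -0.001, 0.345], [-0.345, -0.002, -0.939], [0.002, -1.0, 0.001]]
contact_force: [0.1, -0.4, -0.4]
finger_gap: 0.003
```

{"fn": "jog_arm", "kwargs": {"offset": [[0.001,0.02,0],[0,0.02,0],[0,0.02,0],[0,0.02,0],[0,0.02,0],[0,0.02,0],[0,0.02,0],[0,0.02,0],[0,0.02,0],[0,0.015,0],[0,0,0],[0,0,0]], "spin": [0,0,0,0,0,0,0,0,0,0,0,0]}}

```text
time: 4.1
ee_pos: [0.4247, 0.3486, 0.0496]
tcp_rot: [[-0.939, -0.002, 0.343], [-0.343, -0.002, -0.939], [0.003, -1.0, 0.001]]
contact_force: [0.2, -0.3, 0.8]
finger_gap: 0.004
```

Run:
```python
from h import *
o=get_obs(); p=o["ee_pos"]; print(p)
s=grab_frame("side"); t=grab_frame("top")
print(proj("side",p),proj("top",p),proj("side",[.4244,.3502,.022]))
a=cv2.resize(s[260:360,290:410],(480,400),interpolation=3);b=cv2.resize(t[210:290,90:190],(400,320),interpolation=3)
cv2.imwrite("pics/btn.png",cv2.resize(np.hstack([a,cv2.copyMakeBorder(b,0,80,0,0,0)]),(800,364)))
```

```text
[0.42468501 0.34856102 0.04962376]
(np.float64(349.40314438254666), np.float64(317.4202859576384)) (np.float64(135.97069425652842), np.float64(252.2422757534561)) (np.float64(348.06822402226726), np.float64(328.26230442339977))
```

View pics/btn.png

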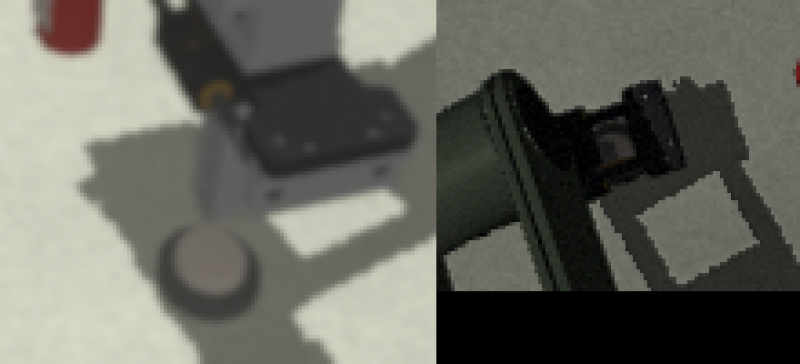

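The fingertips sit above the button, whose top is at about side pixel (348,331.5), with only a few mm of offset. That is well inside its 18 mm radius, so I'll press.

{"fn": "jog_arm", "kwargs": {"offset": [[-0.001,0.008,-0.003],[0,0.008,0],[0,0.006,0],[0,0.004,0],[0,0.003,0],[0,0.002,0],[0,0.0015,0],[0,0,0],[0,0,0]], "spin": [0,0,0,0,0,0,0,0,0]}}

```text
time: 4.95
ee_pos: [0.4243, 0.3537, 0.018]
tcp_rot: [[-0.939, -0.001, 0.345], [-0.345, -0.001, -0.939], [0.001, -1.0, 0.0]]
contact_force: [-3.1, -1.4, 4.7]
finger_gap: 0.004
```

{"fn": "jog_arm", "kwargs": {"offset": [[0,0.001,0],[0,0.001,0],[0,0.001,0],[0,0,0],[0,0,0],[0,0,0]], "spin": [0,0,0,0,0,0]}}

```text
time: 5.45
ee_pos: [0.4246, 0.3538, 0.0162]
tcp_rot: [[-0.939, -0.001, 0.345], [-0.345, -0.0, -0.939], [0.001, -1.0, 0.0]]
contact_force: [-5.5, -2.6, 11.0]
finger_gap: 0.002
```

The force reading of 11 N exceeds the 5 N spring and the tip is at 16 mm, so the button is fully pressed. Next I lift and move to above the cap.

{"fn": "jog_arm", "kwargs": {"offset": [[0,-0.02,0],[0,-0.03,0],[0,-0.03,0],[0,-0.02,0],[-0.02,0,0.011],[-0.02,0,0.011],[-0.02,0,0.011],[-0.02,0,0.011],[-0.02,0,0.011],[-0.02,0,0.011],[-0.02,0,0.011],[-0.02,0,0.011]], "spin": [0,0,0,0,0,0,0,0,0,0,0,0]}}

```text
time: 6.45
ee_pos: [0.6074, 0.3264, 0.1146]
tcp_rot: [[-0.939, 0.002, 0.344], [-0.344, 0.001, -0.939], [-0.002, -1.0, -0.0]]
contact_force: [0.5, -0.1, -0.4]
finger_gap: 0.002
```

{"fn": "jog_arm", "kwargs": {"offset": [[0,0.02,0],[0,0.02,0],[0,0.015,0],[0,0,0],[0,0,0]], "spin": [0,0,0,0,0]}}

```text
time: 6.87
ee_pos: [0.6044, 0.3261, 0.0582]
tcp_rot: [[-0.939, -0.002, 0.345], [-0.345, -0.001, -0.939], [0.003, -1.0, 0.0]]
contact_force: [-0.1, 0.0, 0.2]
finger_gap: 0.009
```

Run:
```python
from h import *
o=get_obs(); p=o["ee_pos"]; print(p)
s=grab_frame("side"); t=grab_frame("top")
print(proj("side",p),proj("top",p),proj("side",[.605,.327,.016]))
a=cv2.resize(s[250:350,190:310],(480,400),interpolation=3);b=cv2.resize(t[150:230,100:200],(400,320),interpolation=3)
cv2.imwrite("pics/cap.png",cv2.resize(np.hstack([a,cv2.copyMakeBorder(b,0,80,0,0,0)]),(800,364)))
t0=cv2.imread("pics/top0.png"); g=cv2.cvtColor(t0,6); r=g[178:196,281:299]; print(r[:, :].tolist() if 0 else "")
m=np.zeros_like(g); m[178:192,283:298]=(g[178:192,283:298]<22)
n,_,st,c=cv2.connectedComponentsWithStats(m)
for i in range(1,n): print(c[i],st[i],ray("top",*c[i],.09))
```

```text
[0.60436037 0.32607916 0.05820228]
(np.float64(251.55214295815426), np.float64(298.11751292826574)) (np.float64(145.54036436985018), np.float64(191.2366244867899)) (np.float64(251.62402073218453), np.float64(313.70609415371575))

[287. 181.] [287 181   1   1   1] [ 0.63969309 -0.08902575  0.09      ]
[290.02272727 185.79545455] [286 182   9   9  44] [ 0.62599571 -0.09792502  0.09      ]
[295.33333333 185.66666667] [295 185   2   2   3] [ 0.62668433 -0.11316773  0.09      ]
[283.16666667 188.5       ] [283 186   2   6   6] [ 0.61777107 -0.07836006  0.09      ]
[295.66666667 189.83333333] [295 188   2   4   6] [ 0.61467003 -0.11429325  0.09      ]
```

View pics/cap.png

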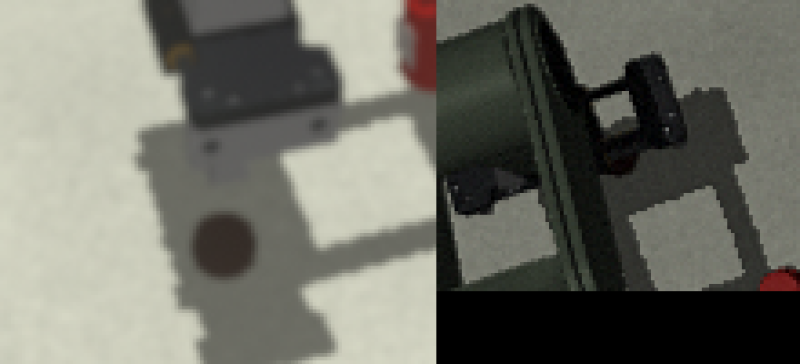

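The cap is at side pixel (251,317), straight below the fingertips at about (252,299). I'll come down to roughly 24 mm above it and hold for at least 2 s.

{"fn": "jog_arm", "kwargs": {"offset": [[-0.001,0.005,0],[0,0.005,0],[0,0.004,0],[0,0.003,0],[0,0,0],[0,0,0],[0,0,0],[0,0,0],[0,0,0],[0,0,0],[0,0,0],[0,0,0]], "spin": [0,0,0,0,0,0,0,0,0,0,0,0]}}

```text
time: 7.97
ee_pos: [0.6064, 0.3268, 0.0431]
tcp_rot: [[-0.939, 0.0, 0.345], [-0.345, 0.0, -0.939], [-0.0, -1.0, 0.0]]
contact_force: [0.7, 0.9, -0.2]
finger_gap: 0.005
```

Run:
```python
from h import *
o=get_obs(); p=o["ee_pos"]; print(p)
s=grab_frame("side")
print(proj("side",p),proj("side",[.606,.3265,.016]))
cv2.imwrite("pics/cap2.png",cv2.convertScaleAbs(cv2.resize(s[275:335,215:295],(800,600),interpolation=2),alpha=1.5))
```

```text
[0.60640264 0.32675262 0.04307415]
(np.float64(250.60821962355942), np.float64(303.87958217716107)) (np.float64(251.13620571481894), np.float64(313.4660711274649))
```

View pics/cap2.png

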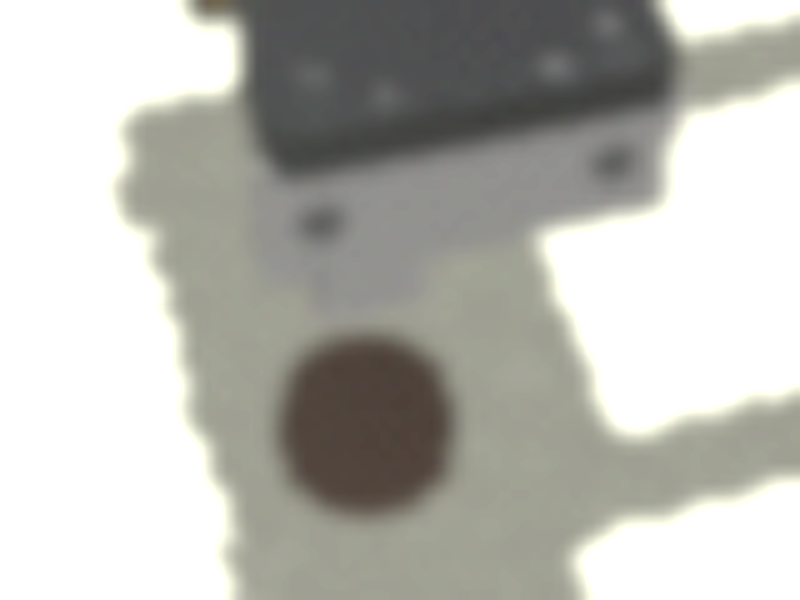

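The fingertips are about 25 mm above the cap and aligned with it: the cap is at side u≈251.0 and the TCP projects to 250.6. I'll keep holding.

{"fn": "jog_arm", "kwargs": {"offset": [[0,0,0],[0,0,0],[0,0,0],[0,0,0],[0,0,0],[0,0,0],[0,0,0],[0,0,0],[0,0,0],[0,0,0],[0,0,0],[0,0,0]], "spin": [0,0,0,0,0,0,0,0,0,0,0,0]}}

```text
time: 9.02
ee_pos: [0.6064, 0.3267, 0.043]
tcp_rot: [[-0.939, 0.0, 0.345], [-0.345, 0.0, -0.939], [-0.0, -1.0, 0.0]]
contact_force: [0.1, 0.1, -0.1]
finger_gap: 0.005
```

{"fn": "jog_arm", "kwargs": {"offset": [[0,0,0],[0,0,0],[0,0,0],[0,0,0],[0,0,0],[0,0,0],[0,0,0],[0,0,0],[0,0,0],[0,0,0],[0,0,0],[0,0,0]], "spin": [0,0,0,0,0,0,0,0,0,0,0,0]}}

```text
time: 10.02
ee_pos: [0.6064, 0.3267, 0.043]
tcp_rot: [[-0.939, 0.0, 0.345], [-0.345, 0.0, -0.939], [-0.0, -1.0, 0.0]]
contact_force: [0.2, 0.6, -0.1]
finger_gap: 0.003
```

{"fn": "jog_arm", "kwargs": {"offset": [[0,0,0],[0,0,0],[0,0,0],[0,-0.02,0],[0,-0.03,0],[0,-0.03,0],[0,-0.03,0],[0,-0.03,0],[0,-0.02,0],[0,0,0],[0,0,0]], "spin": [0,0,0,0,0,0,0,0,0,0,0]}}

```text
time: 10.93
ee_pos: [0.6072, 0.3271, 0.2045]
tcp_rot: [[-0.939, 0.003, 0.345], [-0.345, 0.001, -0.939], [-0.003, -1.0, -0.0]]
contact_force: [-0.6, -0.8, -0.9]
finger_gap: 0.009
```

{"fn": "jog_arm", "kwargs": {"offset": [[0.0027,-0.0033,0.0292],[0.0027,-0.0033,0.0292],[0.0027,-0.0033,0.0292],[0.0027,-0.0033,0.0292],[0.0027,-0.0033,0.0292],[0.0027,-0.0033,0.0292],[0.0027,-0.0033,0.0292],[0.0027,-0.0033,0.0292],[0.0027,-0.0033,0.0292],[0.0027,-0.0033,0.0292],[0.0027,-0.0033,0.0292],[0.0027,-0.0033,0.0292]], "spin": [0,0,0,0,0,0,0,0,0,0,0,0]}}

```text
time: 11.93
ee_pos: [0.6952, -0.0146, 0.2387]
tcp_rot: [[-0.939, -0.006, 0.344], [-0.344, 0.001, -0.939], [0.005, -1.0, -0.003]]
contact_force: [1.1, 0.4, 0.2]
finger_gap: 0.006
```

{"fn": "jog_arm", "kwargs": {"offset": [[0.0027,-0.0033,0.0292],[0.0027,-0.0033,0.0292],[0.0027,-0.0033,0.0292],[0.0177,0,-0.0065],[0.0177,0,-0.0065],[0.0177,0,-0.0065],[0.0177,0,-0.0065],[0.0177,0,-0.0065],[0,0,0],[0,0,0],[0,0,0]], "spin": [0,0,0,0,0,0,0,0,0,0,0]}}

```text
time: 12.85
ee_pos: [0.6249, -0.0982, 0.2507]
tcp_rot: [[-0.939, -0.002, 0.345], [-0.345, 0.001, -0.939], [0.002, -1.0, -0.001]]
contact_force: [0.6, -0.3, -0.6]
finger_gap: 0.006
```

{"fn": "jog_arm", "kwargs": {"offset": [[0,0.02,0],[0,0.02,0],[0,0.02,0],[0,0.02,0],[0,0.015,0],[0,0.01,0],[0,0.005,0],[0,0,0],[0,0,0]], "spin": [0,0,0,0,0,0,0,0,0]}}

```text
time: 13.6
ee_pos: [0.6256, -0.0985, 0.1427]
tcp_rot: [[-0.939, 0.001, 0.345], [-0.345, -0.0, -0.939], [-0.001, -1.0, 0.0]]
contact_force: [0.3, -0.3, 0.9]
finger_gap: 0.006
```

Run:
```python
from h import *
o=get_obs(); p=o["ee_pos"]; print(p)
s=grab_frame("side")
print(proj("side",p),proj("side",[p[0],p[1],.09]))
cv2.imwrite("pics/bot.png",cv2.convertScaleAbs(cv2.resize(s[130:205,220:320],(800,600),interpolation=2),alpha=1.5))
```

```text
[ 0.62564888 -0.09847526  0.14273708]
(np.float64(259.9707811407647), np.float64(150.86513574569113)) (np.float64(260.16718952267826), np.float64(168.38935651928696))
```

View pics/bot.png

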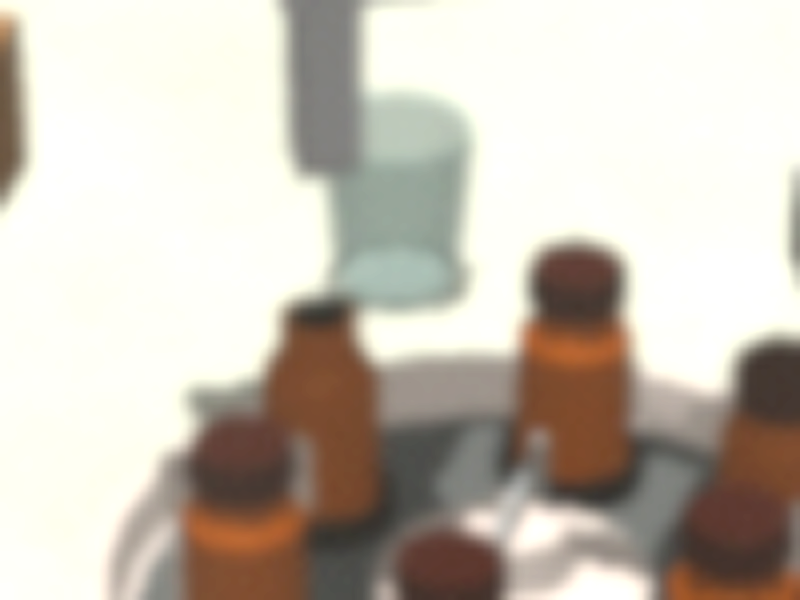

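The fingertips, at image (330,172), are over the bare neck at (320,310). The predicted mouth (260.2,168.4) agrees with the seen mouth (260,168.8). I'll make the final descent to about 25 mm above it.

{"fn": "jog_arm", "kwargs": {"offset": [[0,0.01,0],[0,0.008,0],[0,0.006,0],[0,0.004,0],[0,0,0],[0,0,0],[0,0,0],[0,0,0],[0,0,0],[0,0,0],[0,0,0],[0,0,0]], "spin": [0,0,0,0,0,0,0,0,0,0,0,0]}}

```text
time: 14.65
ee_pos: [0.625, -0.0984, 0.1146]
tcp_rot: [[-0.939, 0.0, 0.345], [-0.345, -0.0, -0.939], [-0.0, -1.0, 0.0]]
contact_force: [-0.0, 0.3, 0.1]
finger_gap: 0.007
```

{"fn": "jog_arm", "kwargs": {"offset": [[0,0,0],[0,0,0],[0,0,0],[0,0,0],[0,0,0],[0,0,0],[0,0,0],[0,0,0],[0,0,0],[0,0,0],[0,0,0],[0,0,0]], "spin": [0,0,0,0,0,0,0,0,0,0,0,0]}}

```text
time: 15.65
ee_pos: [0.625, -0.0984, 0.1144]
tcp_rot: [[-0.939, -0.0, 0.345], [-0.345, 0.0, -0.939], [0.0, -1.0, -0.0]]
contact_force: [0.3, 0.7, -0.1]
finger_gap: 0.004
```

Run:
```python
from h import *
s=grab_frame("side"); cv2.imwrite("pics/end.png",cv2.convertScaleAbs(cv2.resize(s[120:345,205:375],(604,800)[::1] if 0 else (453,600),interpolation=2),alpha=1.3))
```

```text
(no output)
```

View pics/end.png

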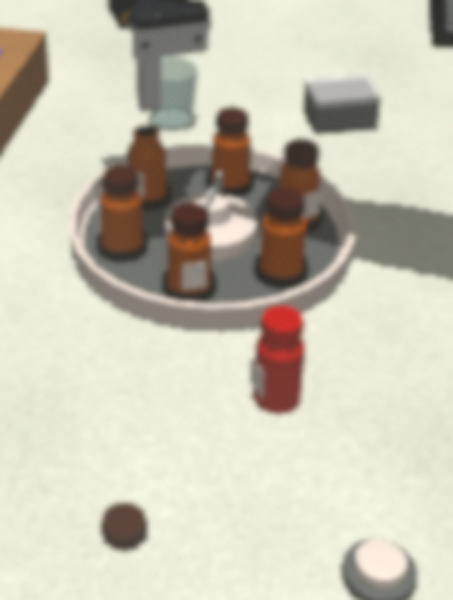

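The fingertips at (150,105) hang just above the open neck at (147,130). The cap, bottles, button and bystanders are undisturbed, so I'm handing in.

```bash
python3 -c "
from h import *
print(job_done()); o=get_obs(); print(o['time'],o['ee_pos'])"
```

```text
the job is handed in; nothing more can be done
None
the job is handed in; nothing more can be done
```

The job is done and handed in after about 15.7 s of robot time.

- **Button:** I pressed the call button to the bottom. The fingertips reached 16 mm above the bench with 11 N of force, against about 5 N needed.
- **Cap:** I held the closed fingertips about 27 mm above the loose cap for roughly 3 s.
- **Open bottle:** I moved over high and around the back of the carousel, then stopped about 24 mm above the mouth of the uncapped bottle. I finished while still pointing there, with the fingertips at (0.625, -0.098, 0.114).

In the last side picture the fingertips are directly above the bare neck. The cap, bottles, carousel, beaker and tip box look undisturbed, and the force reading was about zero.

Two checks disagreed slightly. The two cameras placed the cap about 3–5 mm apart in y, so I aimed between them. The side view put the button a few mm to the left of where the top view had it, so I shifted 3 mm that way before pressing. After handing in, the robot would not give another state reading, so there is no check from after that point.

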